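# Flip the kickstand down and hold the bicycle frame upright for the gauge

### The job

Ready the kickstand check: on the gauge box press the green key (on), then the yellow (zero), then the blue (record), each right down and released, one at a time. Then push the bicycle frame's kickstand down past its over-centre spring until it stays fully down, and bring the leaning frame upright by the orange sleeve on its top tube. Finish while still holding the sleeve with the fingers so the frame stands still and upright, as it tips over if let go; leave the spray can, jar and spanner where they are.

Things in the scene. Friction and masses are not known exactly. Their poses are not given: they have to be found in the camera images.
- rig: wooden base plate of the rocker fixture, 340 x 130 x 12 mm, fixed; origin at the centre of its underside on the bench. x axis along the bicycle frame from hub end (-x) to head tube (+x), z up; the kickstand is on its -y side. The frame's lean axis is parallel to x, 30 mm above the origin; points given for the upright frame turn about it as it leans
- frame (a joint): lean of the green rear half of a bicycle frame about the fixture's lean axis, rad: 0 = upright, positive = towards the fixture's +y side, away from the kickstand. Starts on its stop at about 0.24; other stop at -0.10. Weight and a spring always tip it to the + side: it needs about 4 to 5 N sideways at the sleeve to stay upright and falls back if let go
- sleeve: orange grip sleeve on the frame's green top tube, the place to hold it: round, 28 mm diameter, 90 mm long, axis parallel to the lean axis and 245 mm from it; at (65, 0, 275) mm in the fixture's axes when upright. It leans with the frame and turns easily about the tube. Origin at the centre of the sleeve on its axis. Seat and head tubes at its ends rise to 307 mm, the highest of the frame
- kickstand (a joint): angle of the kickstand, rad: 0 = stowed, pointing to the hub end and 10 degrees above level; grows as it is pushed down; 1.8 = fully down at its stop. An over-centre spring holds it at either end: centre at about 0.8, before that it springs back up, past that it snaps down and stays. Pushing down on the foot takes about 3 N, less towards the centre
- kick_pivot (a point): hinge point of the kickstand on the frame; its axis is parallel to the fixture's y axis when the frame is upright; at (0, -52, 150) mm in the fixture's axes when the frame is upright
- kick_foot (a point): point to push on, on the axis of the kickstand's black rubber foot: a round bar of 16 mm diameter sticking out sideways (fixture's -y), from 34 mm inboard to 36 mm outboard of this point; 125 mm from the hinge axis and 60 mm outboard of the hinge point. It circles about the hinge axis as the stand turns
- gauge: grey gauge box with aluminium top, 200 x 90 mm, top 41.5 mm above the bench, fixed; origin at the centre of its underside, x axis along its row of three keys, which stand 60 mm apart
- spray_can: yellow spray can, 52 mm diameter, 130 mm tall, standing loose; origin at the centre of its underside; leave alone
- jar: small jar, 60 mm diameter, 70 mm tall, standing loose; origin at the centre of its underside; leave alone
- spanner: steel spanner lying loose on the bench, its length along its x axis; leave alone
- key_green (a joint): travel of the green key, m: 0 = up, 0.006 = fully down; a spring pushes it up, 5 N fully down; counts as pressed above 0.004
- key_green_top (a point): centre of the top face of the green round key (28 mm diameter), which is pressed straight down; it moves with the key
- key_yellow (a joint): travel of the yellow key, m: 0 = up, 0.006 = fully down; a spring pushes it up, 5 N fully down; counts as pressed above 0.004
- key_yellow_top (a point): centre of the top face of the yellow round key (28 mm diameter), which is pressed straight down; it moves with the key
- key_blue (a joint): travel of the blue key, m: 0 = up, 0.006 = fully down; a spring pushes it up, 5 N fully down; counts as pressed above 0.004
- key_blue_top (a point): centre of the top face of the blue round key (28 mm diameter), which is pressed straight down; it moves with the key

How it is judged:
By the outcome, as a careful person would: the job done as asked, in the order asked, and still so for the second after the job is handed in, while the arm keeps its last pose, push and grip.
It also fails if it takes over 72 s, if anything falls off the work surface, if the arm or the gripper's body presses on something with over 40 N, if the wrist force passes 120 N, or if a joint passes its speed limit or range.

### The arm

A 6-joint arm with a two-finger parallel gripper is mounted at the origin on the work surface. World frame = base frame: x ahead of the robot, y to its left, z up, the work surface at z = 0. Lengths are in m, angles in rad, forces in N, time in s.
With the tool pointing down it reaches from about 0.325 to 0.85 m from the base axis. Payload 4.4 kg.
Tool frame: the origin (TCP) lies at the very end of the fingers, on their centre line; the grasp point (between the pads) lies 19 mm behind it; z points along the fingers, y is the line along which they close (so a half turn about z gives the same grasp; the last joint's range is limited). The gripper opens to 94 mm and grips with 3 to 60 N. Pads are 16 mm wide; open, the fingers measure 119 mm over their backs; the gripper's body (75 mm by 177 mm) begins 78 mm behind the grasp point.
Start: joints at [1.159, 0.207, 1.542, -0, 1.393, -0.15], TCP at [0.149, 0.555, 0.205] pointing down, gripper open.
Joint ranges: [-2.73, 2.73], [-0.86, 2.22], [0.23, 2.46], [-1.11, 4.25], [0.08, 2.63], [-2.82, 2.82]. Speed limits (rad/s): [2.79, 2.79, 3.14, 3.14, 3.14, 3.14].

### API

Orientations are given as a rotation vector (axis times angle).
In Python, from plant import bot, optics gives the robot as it stands.
- The arm moves only by the shell command python3 -m inch 'ROWS' [FORCE]. ROWS is JSON, a list that holds one entry, the list of rows, each a list of 5 numbers: the shift along the tool's x, y, z in mm, then the turn about the tool's z in rad, then the finger opening in mm, from 0 to 94. In form: [[[tx, ty, tz, roll, claw], ...]]. A call has exactly 5 rows; each row shifts and turns the commanded pose from where the row before left it, along the tool's axes as they then stand; what a row does not reach is not made up. A row lasts 1/10 s, in which the tool goes at most 50 mm and 8.59 degrees, less where a joint would pass 70% of its speed; a pose out of reach is approached as far as the arm can. A call is refused whole if a number of a shift passes 50 or a number of a turn 0.15, either way. A call with a gripper value outside its range is refused whole. The fingers move at their own pace and stop on an object; FORCE is the grip in N (left out, the last holds). Time passes only in rows, so rows that do not move let the fingers close, or fill a call up. It gives the time, the measured TCP pose, the force, the opening and the grip force at its end, in the units of the state.
- bot.observe(): the state, without advancing time (a new reading comes with each control period).
- optics.grab_frame(name): name is "side" or "top" or "wrist"; returns a dict with "image" (480x640x3 uint8, red, green, blue), "range_z" (480x640 float32, m along the optical axis (not along the pixel's ray), 0 where there is no reading), "fx", "fy", "cx", "cy" (pixels), "world_to_cam" (4x4, takes a point from world to camera coordinates). Camera axes: x right, y up, looking along -z (the intrinsics and any distortion apply to the point x, -y, -z); pixel columns grow to the right and rows downward; lengths in m; the calibration is good to about 2 mm. A picture is of the moment at which its call begins.
- bot.job_done(): hands the job in; it is judged then, once.
The state is a dict: "clock": time; "joint_pos": joint angles; "joint_velocities": joint speeds; "joint_efforts": joint torques, N m; "tcp_pos": TCP position; "tcp_rot": TCP orientation; "contact_force": force on the tool from outside, world axes, zero at the start; "wrist_torque": the same for the moment, N m; "width": finger opening in m; "finger_force": force on a finger pad.
Only numpy, scipy, OpenCV 4.12 (cv2) and the standard library are available. Lean on these libraries where they do the work, as an engineer would, in place of code of your own. Each camera call takes 0.05 s, during which the arm holds its last target. There are 200 camera calls.

## Working session

There is one attempt and no reset: what is moved stays moved. The work goes in short steps, Python scripts to look and compute and a shell command to move; the robot and the scene stay as the last step left them, time stands still between calls to the robot, and variables do not carry over. Pictures are saved under pics/ and viewed, at most 10 in all, crops included, and the job is handed in when it is done.

```bash
mkdir -p pics; ls; python3 - <<'E'
from plant import bot, optics
import numpy as np, cv2
s=bot.observe(); print({k:np.round(v,3).tolist() for k,v in s.items()})
for n in ("side","top"):
    f=optics.grab_frame(n); cv2.imwrite(f"pics/{n}0.png",f["image"][:,:,::-1]); np.savez(f"{n}0.npz",**f)
    print(n,f.keys(),f["fx"],f["fy"],f["cx"],f["cy"],np.round(f["world_to_cam"],3).tolist())
E
```

```text
pics
{'clock': 0.0, 'joint_pos': [1.158, 0.207, 1.543, -0.0, 1.394, -0.15], 'joint_velocities': [0.001, 0.0, -0.002, 0.001, 0.002, 0.001], 'joint_efforts': [0.002, -37.088, -28.142, 0.07, 0.036, -0.0], 'tcp_pos': [0.149, 0.555, 0.204], 'tcp_rot': [-0.41, -3.114, 0.003], 'contact_force': [-0.672, -0.299, 0.195], 'wrist_torque': [0.054, -0.02, -0.012], 'finger_force': 0.0, 'width': 0.094}
side dict_keys(['image', 'range_z', 'fx', 'fy', 'cx', 'cy', 'world_to_cam']) 569.7865950074131 569.7865950074131 321.25998330644796 234.08581792267506 [[0.946, -0.325, -0.002, -0.511], [0.188, 0.543, 0.819, -0.27], [-0.265, -0.775, 0.574, -1.199], [0.0, 0.0, 0.0, 1.0]]
top dict_keys(['image', 'range_z', 'fx', 'fy', 'cx', 'cy', 'world_to_cam']) 444.0416363707384 444.0416363707384 316.49880022327636 242.1551279740959 [[-0.024, -1.0, -0.002, 0.044], [0.997, -0.024, 0.079, -0.583], [-0.079, 0.0, 0.997, -0.965], [0.0, 0.0, 0.0, 1.0]]
```

View pics/side0.png

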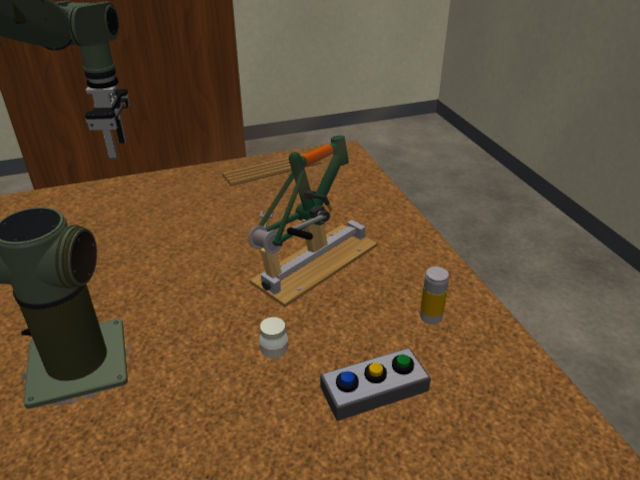

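View pics/top0.png

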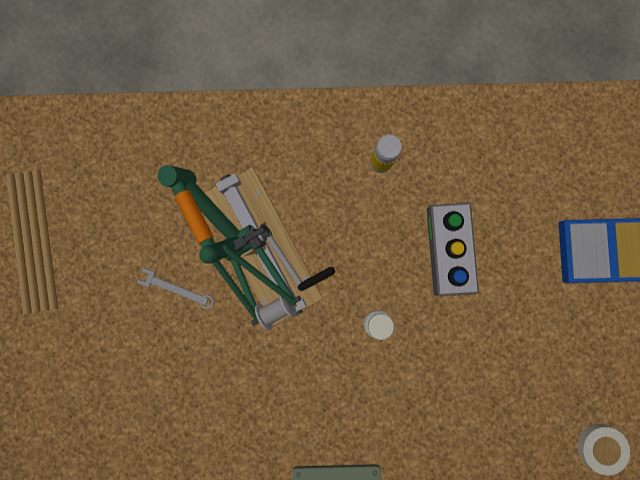

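The side view shows the frame at about (310,200) with the sleeve at (318,155), and the gauge keys at blue (347,380), yellow (376,370) and green (403,362). In the top view the keys are at (454,220), (457,248) and (459,276), the sleeve is at (194,217), the black foot is at (317,279), and the jar, can and spanner stand clear of these.

```bash
cat > h.py <<'E'
import numpy as np, cv2
from scipy.spatial.transform import Rotation as R
def cloud(f):
    v,u=np.mgrid[:480,:640]; d=f["range_z"].astype(float)
    p=np.stack([(u-f["cx"])/f["fx"]*d,-(v-f["cy"])/f["fy"]*d,-d],-1)
    T=f["world_to_cam"]; return (p-T[:3,3])@T[:3,:3], -T[:3,:3].T@T[:3,3]
def mask(f,lo,hi,box=None):
    m=cv2.inRange(cv2.cvtColor(np.ascontiguousarray(f["image"]),cv2.COLOR_RGB2HSV),lo,hi)>0
    if box: b=np.zeros_like(m); x0,x1,y0,y1=box; b[y0:y1,x0:x1]=1; m&=b
    return m&(f["range_z"]>0)
def delta(s,goal,ang=None):
    """world goal TCP & desired world yaw of tool y (mod pi) -> tool-frame shift mm, roll"""
    r=R.from_rotvec(s["tcp_rot"]).as_matrix(); o=(r.T@(np.array(goal)-s["tcp_pos"]))*1000
    if ang is None: return o.round(1)
    cur=np.arctan2(r[1,1],r[0,1]); dr=-((ang-cur+np.pi/2)%np.pi-np.pi/2)
    return o.round(1),round(dr,3)
E
python3 - <<'E'
from h import *
from plant import bot
f=dict(np.load("top0.npz")); P,c=cloud(f); g=dict(np.load("side0.npz")); Q,_=cloud(g)
cols={"green":((45,100,40),(85,255,255)),"yellow":((20,120,80),(35,255,255)),"blue":((100,120,50),(130,255,255))}
for k,(lo,hi) in cols.items():
    m=mask(f,lo,hi,(440,475,205,290)); p=P[m]; m2=mask(g,lo,hi,(325,425,345,400)); q=Q[m2]
    print(k,m.sum(),np.median(p,0).round(4),p.mean(0).round(4),"side",m2.sum(),np.median(q,0).round(4))
for nm,F,C,box in (("top",f,P,(150,230,170,260)),("side",g,Q,(290,345,135,175))):
    m=mask(F,(5,150,120),(18,255,255),box); p=C[m]; a=p.mean(0); d=np.linalg.svd(p-a,full_matrices=0)[2][0]
    t=(p-a)@d; mid=a+d*(np.percentile(t,1)+np.percentile(t,99))/2
    print(nm,"sleeve",m.sum(),a.round(4),d.round(3),"len",np.ptp(t).round(3),"mid",mid.round(4),"z99",np.percentile(p[:,2],98).round(4))
m=mask(f,(0,0,0),(180,255,45),(295,340,262,295)); p=P[m]; p=p[p[:,2]>.1]; a=p.mean(0); d=np.linalg.svd(p-a,full_matrices=0)[2][0]
t=(p-a)@d; print("foot",len(p),a.round(4),d.round(3),"ends",(a+d*t.min()).round(4),(a+d*t.max()).round(4))
# plate: height 12mm
m=(abs(P[...,2]-.012)<.004); m[:, :150]=0; m[:,350:]=0; m[:150]=0;m[340:]=0
m=cv2.morphologyEx(m.astype(np.uint8),cv2.MORPH_OPEN,np.ones((3,3))); n,l,st,ce=cv2.connectedComponentsWithStats(m)
k=[i for i in range(1,n) if st[i,4]>60]; pp=P[np.isin(l,k)][:,:2].astype(np.float32)*1000
r=cv2.minAreaRect(pp); print("plate",len(pp),r,cv2.boxPoints(r).round().tolist())
s=bot.observe(); r=R.from_rotvec(s["tcp_rot"]).as_matrix(); print(r.round(3).tolist())
E
```

```text
green 150 [ 0.6207 -0.2669  0.0642] [ 0.621  -0.2671  0.0636] side 140 [ 0.6172 -0.2695  0.0635]
yellow 141 [ 0.5608 -0.2688  0.0643] [ 0.5609 -0.2691  0.064 ] side 145 [ 0.5574 -0.2709  0.0634]
blue 152 [ 0.5013 -0.2716  0.0635] [ 0.5014 -0.2719  0.0632] side 161 [ 0.4977 -0.2741  0.0633]
top sleeve 759 [0.612  0.2349 0.2792] [-0.868 -0.475  0.146] len 0.197 mid [0.6118 0.2348 0.2792] z99 0.284
side sleeve 489 [0.7153 0.5395 0.0892] [-0.283 -0.836  0.469] len 2.427 mid [0.6987 0.4907 0.1166] z99 0.2835
foot 300 [0.5041 0.0314 0.201 ] [-0.435  0.871 -0.23 ] ends [0.5195 0.0007 0.2091] [0.4866 0.0664 0.1918]
plate 3472 ((579.6373901367188, 152.53713989257812), (339.185302734375, 129.954833984375), 26.982040405273438) [[399.0, 133.0], [458.0, 18.0], [760.0, 172.0], [701.0, 287.0]]
[[-0.966, 0.259, -0.001], [0.259, 0.966, -0.002], [0.0, -0.002, -1.0]]
```

```bash
python3 -m inch '[[[0,0,-16,0.14,0],[0,0,-16,0.14,0],[0,0,-16,0.14,0],[0,0,-16,0.14,0],[0,0,-16,0.14,0]]]' 20
python3 -m inch '[[[0,0,0,0.138,0],[-50,0,0,0,0],[-50,2,0,0,0],[-50,2,0,0,0],[-50,2,0,0,0]]]'
python3 - <<'E'
from h import *
from plant import bot
s=bot.observe(); print(s["clock"],s["tcp_pos"],s["joint_pos"],delta(s,(.619,-.268,.10),np.deg2rad(26.98)))
E
```

```text
clock: 0.6
tcp_pos: [0.1486, 0.555, 0.2854]
tcp_rot: [1.461, 2.781, -0.002]
contact_force: [0.1, 0.5, 0.0]
width: 0.0576
finger_force: 0.0
clock: 1.1
tcp_pos: [0.245, 0.3782, 0.2848]
tcp_rot: [1.64, 2.679, -0.001]
contact_force: [1.1, -0.8, -0.4]
width: 0.0176
finger_force: 0.0
1.1 [0.24503101 0.37815689 0.28481823] [ 8.03603552e-01 -1.19450049e-01  1.71775250e+00 -3.02413446e-04
  1.54417185e+00  3.31449453e-01] (array([-745.4,   39.3,  185.2]), np.float64(0.001))
```

```bash
python3 -m inch '[[[-50,3,0,0,0],[-50,3,0,0,0],[-50,3,0,0,0],[-50,3,0,0,0],[-50,3,0,0,0]]]' >/dev/null
python3 -m inch '[[[-50,3,0,0,0],[-50,3,0,0,0],[-50,3,0,0,0],[-50,3,0,0,0],[-50,3,0,0,0]]]' >/dev/null
python3 -m inch '[[[-50,3,20,0,0],[-50,3,30,0,0],[-50,3,30,0,0],[-50,0,40,0,0],[-40,0,40,0,0]]]'
python3 - <<'E'
from h import *
from plant import bot
s=bot.observe(); print(s["clock"],s["joint_pos"].round(2),delta(s,(.619,-.268,.064),np.deg2rad(26.98)))
E
```

```text
clock: 2.6
tcp_pos: [0.5997, -0.2336, 0.1479]
tcp_rot: [1.642, 2.677, 0.0]
contact_force: [0.3, -0.2, 0.0]
width: 0.0005
finger_force: 0.0
2.6 [-0.51  0.4   1.42 -0.    1.32 -0.98] (array([-39.3,   1.6,  84. ]), np.float64(-0.001))
```

```bash
python3 -m inch '[[[0,0,20,0,0],[0,0,20,0,0],[0,0,0,0,0],[0,0,0,0,0],[0,0,0,0,0]]]'
python3 - <<'E'
from h import *
from plant import bot, optics
s=bot.observe(); print(s["clock"],delta(s,(.619,-.268,.064),np.deg2rad(26.98)))
f=optics.grab_frame("side"); cv2.imwrite("pics/side1.png",cv2.resize(f["image"][280:430,280:460,::-1],None,fx=4,fy=4))
E
```

```text
clock: 3.1
tcp_pos: [0.5997, -0.2317, 0.1106]
tcp_rot: [1.64, 2.677, 0.0]
contact_force: [-0.3, 0.1, 0.5]
width: 0.0006
finger_force: 0.0
3.1 (array([-41. ,   0.6,  46.7]), np.float64(0.001))
```

View pics/side1.png

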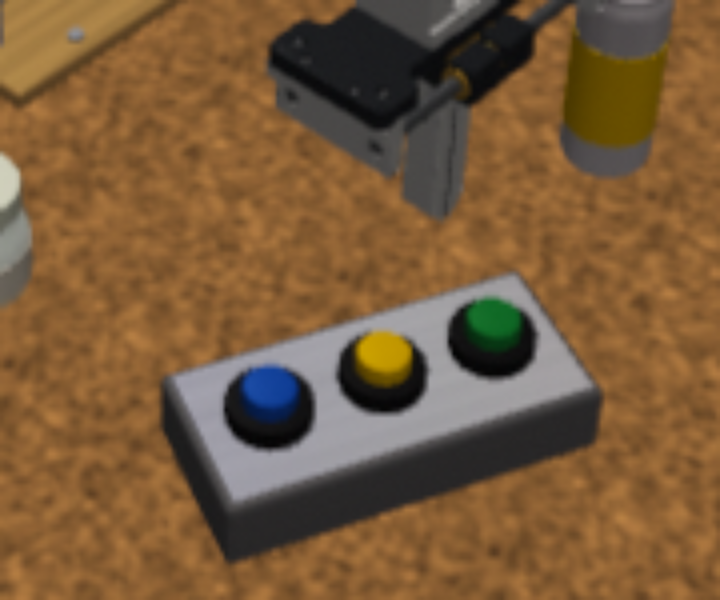

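The fingers are closed and hang behind the keys. The green key is at crop pixel (494,325) and the can is clear.

```bash
python3 -m inch '[[[-20,0,10,0,0],[-21,0.5,20,0,0],[0,0,7,0,0],[0,0,0,0,0],[0,0,0,0,0]]]'
python3 -m inch '[[[0,0,5,0,0],[0,0,5,0,0],[0,0,3,0,0],[0,0,0,0,0],[0,0,0,0,0]]]'
python3 -m inch '[[[0,0,2,0,0],[0,0,1,0,0],[0,0,0,0,0],[0,0,0,0,0],[0,0,0,0,0]]]'
```

```text
clock: 3.65
tcp_pos: [0.6179, -0.2671, 0.0728]
tcp_rot: [1.641, 2.679, 0.0]
contact_force: [0.9, -0.5, -0.1]
width: 0.0004
finger_force: 0.0
clock: 4.15
tcp_pos: [0.6185, -0.2676, 0.0599]
tcp_rot: [1.641, 2.677, 0.001]
contact_force: [0.4, 1.6, 3.3]
width: 0.0005
finger_force: 2.0
clock: 4.65
tcp_pos: [0.6186, -0.2677, 0.0582]
tcp_rot: [1.641, 2.677, 0.001]
contact_force: [-0.7, 3.0, 11.2]
width: 0.0005
finger_force: 5.5
```

```bash
python3 -m inch '[[[0,0,-10,0,0],[0,0,-11,0,0],[0,0,0,0,0],[12.5,-27,0,0,0],[12.5,-27,0,0,0]]]'
python3 -m inch '[[[0,0,0,0,0],[0,0,0,0,0],[0,0,5,0,0],[0,0,3,0,0],[0,0,0,0,0]]]'
python3 -m inch '[[[0,0,5,0,0],[0,0,5,0,0],[0,0,3,0,0],[0,0,0,0,0],[0,0,0,0,0]]]'
```

```text
clock: 5.15
tcp_pos: [0.5573, -0.2698, 0.076]
tcp_rot: [-1.64, -2.678, 0.001]
contact_force: [-0.4, 0.4, 0.8]
width: 0.0003
finger_force: 0.0
clock: 5.65
tcp_pos: [0.5585, -0.2697, 0.068]
tcp_rot: [-1.64, -2.678, -0.0]
contact_force: [0.3, 0.2, -0.1]
width: 0.0006
finger_force: 0.0
clock: 6.15
tcp_pos: [0.5593, -0.2703, 0.0582]
tcp_rot: [1.641, 2.677, 0.0]
contact_force: [-2.1, 1.5, 10.3]
width: 0.0003
finger_force: 5.2
```

```bash
python3 -m inch '[[[0,0,-10,0,0],[0,0,-11,0,0],[0,0,0,0,0],[12,-27,0,0,0],[12,-27,0,0,0]]]'
python3 -m inch '[[[0,0,0,0,0],[0,0,0,0,0],[0,0,5,0,0],[0,0,3,0,0],[0,0,0,0,0]]]'
python3 -m inch '[[[0,0,5,0,0],[0,0,5,0,0],[0,0,3,0,0],[0,0,0,0,0],[0,0,0,0,0]]]'
python3 -m inch '[[[0,0,-10,0,0],[0,0,-20,0,0],[0,0,-40,0,0],[0,0,-50,0,0],[0,0,-50,0,0]]]'
python3 - <<'E'
from h import *
from plant import bot, optics
a=np.deg2rad(26.98); x=np.array([np.cos(a),np.sin(a)]); y=np.array([-x[1],x[0]]); O=np.array([.5796,.1525])
L=.24
def W(p,L=L):
    q=np.array([p[0],p[1]*np.cos(L)+(p[2]-30)*np.sin(L),30+(p[2]-30)*np.cos(L)-p[1]*np.sin(L)])/1000
    return np.r_[O+q[0]*x+q[1]*y,q[2]]
s=bot.observe(); print(s["clock"],s["tcp_pos"].round(4))
for th in (0,.2,.4,.6,.8,1.0,1.2,1.8):
    b=th-.1745; w=W((-125*np.cos(b),-112-12,150-125*np.sin(b))); print(th,w.round(4),delta(s,w,a))
E
```

```text
clock: 6.65
tcp_pos: [0.4986, -0.2728, 0.0764]
tcp_rot: [-1.64, -2.679, 0.0]
contact_force: [-0.2, 0.1, 0.2]
width: 0.0005
finger_force: 0.0
clock: 7.15
tcp_pos: [0.4995, -0.2727, 0.0681]
tcp_rot: [-1.64, -2.678, -0.0]
contact_force: [0.2, -0.3, 0.0]
width: 0.0005
finger_force: 0.0
clock: 7.65
tcp_pos: [0.5003, -0.2735, 0.0581]
tcp_rot: [1.641, 2.677, 0.0]
contact_force: [-2.0, 2.0, 12.1]
width: 0.0007
finger_force: 6.0
clock: 8.15
tcp_pos: [0.4984, -0.2725, 0.2265]
tcp_rot: [-1.64, -2.676, -0.0]
contact_force: [0.4, -1.8, -0.3]
width: 0.0006
finger_force: 0.0
8.15 [ 0.4984 -0.2725  0.2265]
0 [0.5093 0.0193 0.1971] (array([255.1, 142.1,  29.8]), np.float64(0.0))
0.2 [0.5103 0.0132 0.1729] (array([249.1, 140.3,  54. ]), np.float64(0.0))
0.4 [0.5157 0.0094 0.1489] (array([243.1, 143.5,  78. ]), np.float64(0.0))
0.6 [0.5254 0.008  0.1259] (array([237.5, 151.5, 101. ]), np.float64(0.0))
0.8 [0.5389 0.0091 0.1049] (array([232.3, 164. , 121.9]), np.float64(0.0))
1.0 [0.5557 0.0127 0.0868] (array([227.8, 180.6, 140. ]), np.float64(0.0))
1.2 [0.5751 0.0185 0.0722] (array([224.2, 200.6, 154.6]), np.float64(0.0))
1.8 [0.6409 0.0472 0.0548] (array([219.9, 272.3, 171.9]), np.float64(0.0))
```

```bash
python3 -m inch '[[[0,0,-20,0,0],[40,22,0,0,0],[42,24,0,0,0],[43,24,0,0,0],[43,24,0,0,0]]]' >/dev/null
python3 -m inch '[[[43,24,0,0,0],[44,24,0,0,0],[0,0,10,0,0],[0,0,8,0,0],[0,0,0,0,0]]]'
python3 - <<'E'
from h import *
from plant import bot, optics
s=bot.observe(); print(s["clock"],delta(s,(.5093,.0193,.2051),np.deg2rad(26.98)))
f=optics.grab_frame("side"); g=optics.grab_frame("top")
cv2.imwrite("pics/ab.png",np.hstack([cv2.resize(f["image"][100:320,210:390,::-1],(400,489)),cv2.resize(g["image"][140:340,220:384,::-1],(400,489))]))
E
```

```text
clock: 9.15
tcp_pos: [0.5088, 0.0177, 0.2258]
tcp_rot: [-1.641, -2.675, 0.004]
contact_force: [0.2, -0.0, -1.3]
width: 0.0007
finger_force: 0.0
9.15 (array([ 1.2,  1.3, 20.7]), np.float64(-0.001))
```

View pics/ab.png

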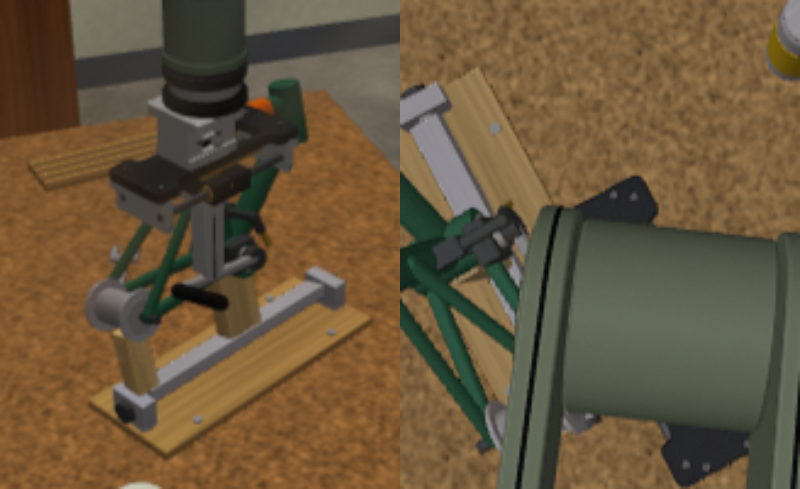

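Left half: the closed fingers hang just above the black foot bar at about (200,295), and there is a pedal-like part near (245,225). I'll check its clearance from the gripper body.

```bash
python3 - <<'E'
from h import *
a=np.deg2rad(26.98); x=np.array([np.cos(a),np.sin(a)]); y=np.array([-x[1],x[0]]); O=np.array([.5796,.1525])
for n in("top","side"):
    P,_=cloud(dict(np.load(n+"0.npz"))); p=P.reshape(-1,3); q=np.c_[(p[:,:2]-O)@x,(p[:,:2]-O)@y,p[:,2]]*1000
    for x0 in range(-160,120,20):
        m=(q[:,0]>=x0)&(q[:,0]<x0+20)&(q[:,1]>-140)&(q[:,1]<20)&(q[:,2]>60)&(q[:,2]<330)
        if m.sum()>5: r=q[m]; i=r[:,1].argsort()[:max(1,m.sum()//20)]; print(n,x0,m.sum(),"ymin",r[i].mean(0).round(),"zmax",r[r[:,2].argmax()].round())
E
```

```text
top -160 185 ymin [-142.  -25.  153.] zmax [-146.    6.  172.]
top -140 462 ymin [-125. -105.  207.] zmax [-123. -103.  213.]
top -120 306 ymin [-118. -103.  206.] zmax [-119. -103.  212.]
top -100 223 ymin [-92. -44. 183.] zmax [-81.  13. 202.]
top -80 219 ymin [-73. -42. 179.] zmax [-61.  17. 216.]
top -60 174 ymin [-52. -40. 175.] zmax [-41.  20. 225.]
top -40 137 ymin [-31. -38. 171.] zmax [-40. -32. 177.]
top -20 432 ymin [ -9. -36. 165.] zmax [ -1. -29. 219.]
top 0 211 ymin [  9. -37. 170.] zmax [  1. -30. 220.]
top 20 95 ymin [ 25. -11. 140.] zmax [ 36.  19. 167.]
top 40 7 ymin [ 41.  18. 162.] zmax [ 45.  20. 172.]
side -160 403 ymin [-144.  -20.  151.] zmax [-141.    4.  173.]
side -140 417 ymin [-126. -106.  203.] zmax [-124. -101.  210.]
side -120 116 ymin [-118. -101.  206.] zmax [-118. -100.  207.]
side -100 99 ymin [-90. -44. 181.] zmax [-81.  10. 208.]
side -80 83 ymin [-77. -42. 179.] zmax [-61.  18. 217.]
side -60 53 ymin [-53. -40. 176.] zmax [-46.  19. 229.]
side -40 41 ymin [-36. -37. 170.] zmax [-36. -35. 176.]
side -20 438 ymin [ -8. -36. 166.] zmax [ -4. -18. 218.]
side 0 271 ymin [  6. -37. 182.] zmax [  0. -26. 217.]
side 20 80 ymin [27. -4. 90.] zmax [ 37.  16. 169.]
```

```bash
python3 -m inch '[[[1,1,8,0,0],[0,0,8,0,0],[0,0,4,0,0],[-3,-1,12,0,0],[-3,-1,12,0,0]]]'
python3 -m inch '[[[-3,1.5,12,0,0],[-3,1.5,12,0,0],[-3,4,12,0,0],[-3,4,11,0,0],[0,0,0,0,0]]]'
python3 -m inch '[[[-3,6,11,0,0],[-2,6,10,0,0],[-2,8,9,0,0],[-2,8,9,0,0],[0,0,0,0,0]]]'
python3 -m inch '[[[-2,10,8,0,0],[-2,10,7,0,0],[0,0,0,0,0],[0,0,0,0,0],[0,0,0,0,0]]]'
python3 - <<'E'
from h import *
from plant import bot, optics
f=optics.grab_frame("side")
cv2.imwrite("pics/kick.png",cv2.resize(f["image"][100:320,210:390,::-1],(491,600)))
E
```

```text
clock: 9.75
tcp_pos: [0.5115, 0.013, 0.1833]
tcp_rot: [1.642, 2.678, -0.001]
contact_force: [-0.7, -0.4, 1.7]
width: 0.0004
finger_force: 1.0
clock: 10.25
tcp_pos: [0.5262, 0.008, 0.1346]
tcp_rot: [-1.64, -2.676, 0.002]
contact_force: [-0.4, 0.0, 0.7]
width: 0.0006
finger_force: 0.0
clock: 10.75
tcp_pos: [0.5559, 0.0129, 0.0962]
tcp_rot: [-1.64, -2.677, 0.001]
contact_force: [0.2, 0.8, -0.6]
width: 0.0004
finger_force: 0.0
clock: 11.25
tcp_pos: [0.5755, 0.018, 0.0831]
tcp_rot: [1.642, 2.678, -0.0]
contact_force: [-0.1, -1.2, -0.5]
width: 0.0005
finger_force: 0.0
```

View pics/kick.png

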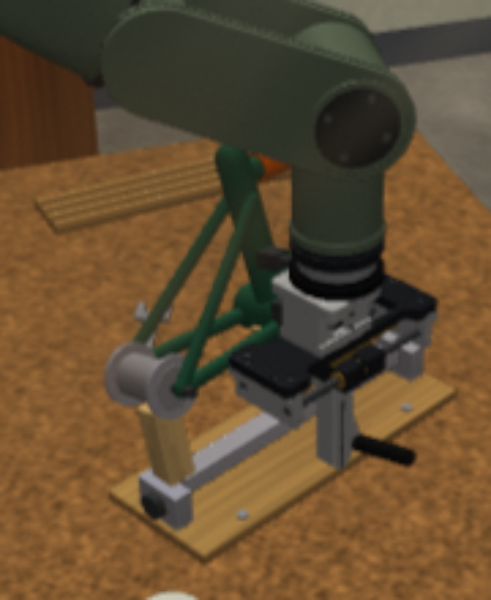

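The kickstand has snapped away from the fingers. The foot bar is now low and forward at about (385,450). I'll back off and verify.

```bash
python3 -m inch '[[[-20,-5,-10,0,0],[-20,0,-30,0,0],[0,0,-45,0,0],[0,0,-45,0,0],[0,0,-45,0,0]]]' >/dev/null
python3 -m inch '[[[0,0,-45,0,60],[0,0,-45,-0.14,60],[0,0,-15,-0.143,60],[0,0,0,-0.143,60],[0,0,0,-0.143,60]]]' >/dev/null
python3 -m inch '[[[0,0,0,-0.143,60],[0,0,0,-0.143,60],[0,0,0,-0.143,60],[0,0,0,-0.143,60],[0,0,0,-0.143,60]]]' >/dev/null
python3 -m inch '[[[0,0,0,-0.143,60],[0,0,0,-0.143,60],[0,0,0,0,60],[0,0,0,0,60],[0,0,0,0,60]]]'
cat > m.py <<'E'
from h import *
from plant import bot, optics
a=np.deg2rad(26.98); x=np.array([np.cos(a),np.sin(a)]); y=np.array([-x[1],x[0]]); O=np.array([.5796,.1525])
E
python3 - <<'E'
from m import *
s=bot.observe(); L=.24
w=np.r_[O+.065*x+.245*np.sin(L)*y,.03+.245*np.cos(L)-.019]; print(s["clock"],s["joint_pos"].round(2),w,delta(s,w,a+np.pi/2))
g=optics.grab_frame("side"); P,_=cloud(g); q=np.c_[(P.reshape(-1,3)[:,:2]-O)@x,(P.reshape(-1,3)[:,:2]-O)@y,P.reshape(-1,3)[:,2]]*1000
m=(q[:,0]>-100)&(q[:,0]<60)&(q[:,1]<-66)&(q[:,1]>-160)&(q[:,2]>20)&(q[:,2]<120); r=q[m]; print("foot",m.sum(),np.percentile(r,(5,50,95),0).round().tolist())
m=mask(g,(5,180,140),(14,255,255),(290,345,135,175)); r=P[m]; r=r[r[:,2]>.2]; print("sleeve pts",len(r),np.c_[(r[:,:2]-O)@x,(r[:,:2]-O)@y,r[:,2]].mean(0).round(4) if len(r) else 0)
cv2.imwrite("pics/down.png",g["image"][60:340,180:460,::-1])
b=1.8-.1745; p=(-125*np.cos(b),-112,150-125*np.sin(b)); print("pred foot",p[0],p[1]*np.cos(L)+(p[2]-30)*np.sin(L),30+(p[2]-30)*np.cos(L)-p[1]*np.sin(L))
E
```

```text
clock: 13.3
tcp_pos: [0.589, -0.0199, 0.3631]
tcp_rot: [-0.729, 3.056, -0.0]
contact_force: [-0.6, -0.1, 0.1]
width: 0.0598
finger_force: 0.0
13.3 [-0.18  0.17  1.27 -0.    1.7  -2.22] [0.61110473 0.23388807 0.2489778 ] (array([-134.2,  216.6,  114.1]), np.float64(-0.003))
foot 206 [[-2.0, -140.0, 45.0], [2.0, -99.0, 58.0], [10.0, -68.0, 74.0]]
sleeve pts 111 [0.0605 0.058  0.2811]
pred foot 6.834549238032742 -109.93391970261618 51.94762904781953
```

View pics/down.png

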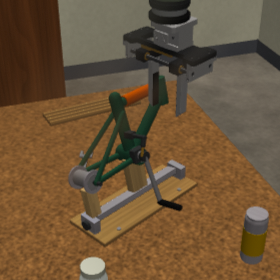

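The crop shows the stand pointing straight down with its foot at (170,205). The measured foot position agrees with the prediction for fully down at 1.8 rad. The open gripper hangs clear, so next is the sleeve.

```bash
python3 -m inch '[[[-27,43,0,0,60],[-27,43,0,0,60],[-27,43,0,0,60],[-27,44,0,0,60],[-26,44,0,0,60]]]' >/dev/null
python3 -m inch '[[[0,0,0,0,60],[0,0,0,0,60],[0,0,10,0,60],[0,0,10,0,60],[0,0,0,0,60]]]'
python3 - <<'E'
from m import *
s=bot.observe(); L=.24
w=np.r_[O+.065*x+.245*np.sin(L)*y,.03+.245*np.cos(L)-.019]; print(delta(s,w,a+np.pi/2))
E
```

```text
clock: 14.35
tcp_pos: [0.609, 0.2274, 0.3401]
tcp_rot: [0.727, -3.052, 0.0]
contact_force: [-0.4, 0.3, 0.0]
width: 0.0598
finger_force: 0.0
(array([-5.2,  4.8, 91.1]), np.float64(-0.003))
```

```bash
python3 -m inch '[[[-5,5,10,0,60],[0,0,20,0,60],[0,0,20,0,60],[0,0,20,0,60],[0,0,10,0,60]]]'
python3 -m inch '[[[0,0,11,0,60],[0,0,0,0,60],[0,0,0,0,45],[0,0,0,0,36],[0,0,0,0,24]]]' 30
python3 -m inch '[[[0,0,0,0,20],[0,0,0,0,20],[0,0,0,0,20],[0,0,0,0,20],[0,0,0,0,20]]]' 30
```

```text
clock: 14.85
tcp_pos: [0.6111, 0.2355, 0.2601]
tcp_rot: [0.73, -3.052, -0.0]
contact_force: [-1.4, -0.7, -0.5]
width: 0.0599
finger_force: 0.0
clock: 15.35
tcp_pos: [0.6127, 0.2361, 0.2532]
tcp_rot: [-0.731, 3.053, -0.0]
contact_force: [-0.1, -0.5, 0.5]
width: 0.0395
finger_force: 0.0
clock: 15.85
tcp_pos: [0.6127, 0.2355, 0.2527]
tcp_rot: [-0.731, 3.054, -0.001]
contact_force: [1.4, -1.6, 2.7]
width: 0.0271
finger_force: 30.0
```

```bash
python3 -m inch '[[[0,-3,-0.6,0,20],[0,-6,-1.4,0,20],[0,-6,-1.2,0,20],[0,-6,-1.1,0,20],[0,-6,-0.9,0,20]]]'
python3 -m inch '[[[0,-6,-0.7,0,20],[0,-6,-0.5,0,20],[0,-6,-0.3,0,20],[0,-5,-0.2,0,20],[0,-4,-0.1,0,20]]]'
python3 -m inch '[[[0,-3,0,0,20],[0,-1,0,0,20],[0,0,0,0,20],[0,0,0,0,20],[0,0,0,0,20]]]'
cat > up.py <<'E'
from m import *
s=bot.observe(); w=np.r_[O+.065*x,.275-.019]; print(s["clock"],delta(s,w,a+np.pi/2),s["contact_force"].round(1),s["width"],s["finger_force"])
for n in("side","top"):
    f=optics.grab_frame(n); P,_=cloud(f); p=P.reshape(-1,3); q=np.c_[(p[:,:2]-O)@x,(p[:,:2]-O)@y,p[:,2]]*1000
    c=cv2.cvtColor(np.ascontiguousarray(f["image"]),cv2.COLOR_RGB2HSV).reshape(-1,3)
    gr=(c[:,0]>60)&(c[:,0]<90)&(c[:,1]>110)
    for lo,hi in((-20,45),(90,130)):
        m=gr&(q[:,0]>lo)&(q[:,0]<hi)&(abs(q[:,1])<120)&(q[:,2]>285)&(q[:,2]<312); r=q[m]
        if len(r)>5: print(n,(lo,hi),len(r),"centroid",r.mean(0).round(1),"y range",np.percentile(r[:,1],(3,97)).round(1),"zmax",r[:,2].max().round(1))
    m=(c[:,2]<50)&(q[:,0]>-20)&(q[:,0]<40)&(q[:,1]<-70)&(q[:,1]>-170)&(q[:,2]>8)&(q[:,2]<70); r=q[m]
    if len(r): print(n,"foot",len(r),r.mean(0).round(1),np.percentile(r,(3,97),0).round().tolist(),"dz/dy",np.polyfit(r[:,1],r[:,2],1)[0].round(3))
    cv2.imwrite(f"pics/{n}_up.png",f["image"][60:340,180:460,::-1] if n=="side" else f["image"][:,:,::-1])
E
python3 up.py
```

```text
clock: 16.35
tcp_pos: [0.6245, 0.2122, 0.2576]
tcp_rot: [-0.733, 3.054, 0.002]
contact_force: [-0.5, 4.9, 2.6]
width: 0.0272
finger_force: 30.0
clock: 16.85
tcp_pos: [0.6373, 0.1872, 0.2598]
tcp_rot: [-0.731, 3.054, -0.0]
contact_force: [0.4, 4.7, 5.3]
width: 0.0269
finger_force: 30.0
clock: 17.35
tcp_pos: [0.639, 0.1838, 0.2598]
tcp_rot: [-0.731, 3.054, -0.0]
contact_force: [-1.9, 4.9, 5.3]
width: 0.0272
finger_force: 30.0
17.35 (array([ 2.1, -1. ,  3.8]), np.float64(-0.001)) [-1.9  4.9  5.3] 0.02717999462484216 30.001428723335266
side foot 145 [   3.3 -111.3   31.2] [[-2.0, -144.0, 24.0], [11.0, -77.0, 37.0]] dz/dy -0.015
top (-20, 45) 297 centroid [ -3.9  -0.7 300.7] y range [-12.7  11.4] zmax 310.5
top foot 179 [   7.5 -114.    33. ] [[1.0, -144.0, 29.0], [14.0, -84.0, 37.0]] dz/dy 0.011
```

View pics/side_up.png

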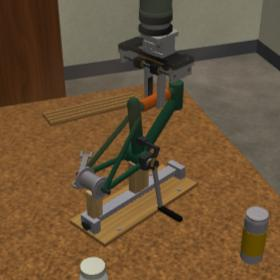

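The crop shows the frame upright, with the sleeve held at (155,100) and the stand down with its foot at (170,213). The measured foot bar is level and the seat tube is centred within 1 mm. I'll let it settle, re-check and hand in.

```bash
python3 -m inch '[[[0,-0.5,0.5,0,20],[0,0,0,0,20],[0,0,0,0,20],[0,0,0,0,20],[0,0,0,0,20]]]'
python3 -m inch '[[[0,0,0,0,20],[0,0,0,0,20],[0,0,0,0,20],[0,0,0,0,20],[0,0,0,0,20]]]'
python3 up.py && python3 -c "
from plant import bot
print(bot.observe()['joint_velocities'].round(3)); print(bot.job_done())"
```

```text
clock: 17.95
tcp_pos: [0.6392, 0.1833, 0.2597]
tcp_rot: [-0.731, 3.053, -0.001]
contact_force: [-1.2, 4.2, 7.2]
width: 0.0276
finger_force: 30.0
clock: 18.45
tcp_pos: [0.6392, 0.1833, 0.2597]
tcp_rot: [-0.731, 3.053, -0.001]
contact_force: [-0.6, 3.9, 6.7]
width: 0.0273
finger_force: 30.0
18.45 (array([ 2.1, -0.4,  3.7]), np.float64(-0.001)) [-0.6  3.9  6.7] 0.02733661923875456 30.00158429145813
side foot 148 [   3.5 -111.    30.7] [[-2.0, -143.0, 24.0], [11.0, -76.0, 36.0]] dz/dy 0.014
top (-20, 45) 303 centroid [ -3.8  -1.3 300.4] y range [-13.3  10.9] zmax 309.5
top foot 180 [   7.4 -113.4   32.9] [[1.0, -144.0, 29.0], [14.0, -83.0, 36.0]] dz/dy -0.004
[-0.002  0.     0.     0.002  0.003  0.001]
the job is handed in; nothing more can be done
None
```

The job is handed in at about 18.5 s: I pressed the green, yellow and blue keys fully down and released them in that order, the kickstand measured fully down, and the gripper still holds the frame by the sleeve, upright to within about 0.01 rad.

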